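# Lock the drip bottle in its cradle with the snap cap

### The job

Lay the empty glass drip bottle gently on its side in the cradle, mouth towards the stud and just short of it, without letting it topple. Then put the orange snap cap on the stud so that its flange reaches over the bottle's neck, press it down until it clicks, and keep pressing it firmly onto its seat: finish with the fingers on the cap, still pressing it down. Leave the other things on the shelf where they are.

Things in the scene. Friction and masses are not known exactly. Their poses are not given: they have to be found in the camera images.
- bottle: Empty green glass drip bottle, 0.15-0.29 kg, starts upright on the shelf. Round: body 54 mm dia. from the base to 85 mm, shoulder to 105 mm, then a straight white-sleeved neck 24 mm dia. to the mouth at 150 mm. Origin: centre of its base; z along its axis to the mouth; its own yaw means nothing.
- bottle_mouth (a point): Centre of the bottle's mouth, 150 mm from the base along the bottle's z axis.
- cradle: Fixed cradle: base plate 270 (x) x 90 mm, top face (floor) 8 mm above the shelf. Origin: plate centre at shelf level; x along the lying bottle towards the stud, z up. Two blue cheeks to 30 mm high, sloped 45 deg inside, 86 mm over their outsides, form an open-ended trough from x = -0.050 to 0.020 that centres the bottle's body (3 mm play). Stud axis: x = 0.110, y = 0.
- mouth_place (a point): Where the centre of the lying bottle's mouth belongs: x 0.090, y 0, z 0.035 in the cradle's frame, 20 mm short of the stud's axis (17 to 26 mm is right). The bottle then lies on the floor, base at x -0.060, neck clear of the trough with free room on both sides; the cap's flange, once down, reaches 10 mm over the neck, 3 mm above it.
- stand_place (a point): Point on the cradle's open floor behind the trough (cradle x -0.087, y 0), 8 mm above the shelf: a bottle stood upright here and tipped over its stud-side base edge comes to lie in its right place. There is no end wall or stop.
- seat: The stud's seat: steel collar 38 mm dia. on a pillar, its flat top 28 mm above the shelf. Origin: centre of that top face, on the stud's axis (cradle x 0.110, y 0); z up. The cap is down when its underside stands on this face, a hard stop to press against.
- snap_head (a point): Top of the stud, 20 mm above the seat on its axis. The steel head is four spring-loaded ball lobes, 23 mm across together at 11 mm above the seat (they spring inwards), rounding to a small top, so the cap centres itself from 2 or 3 mm off.
- cap: Orange snap cap, 45 g, starts upright on its open end. Barrel 33 mm dia., 22 mm high, with an inner lip at the foot (18 mm hole, 4 mm high); flange 60 mm dia. at 22 to 26 mm; grip knob above. Origin: centre of the open underside; z up through the knob. Round. It meets the stud with its underside 17 mm above the seat; 8 to 12 N pushes it past the lobes (click), which then pull it down.
- cap_knob (a point): Centre of the top of the cap's grip knob: 22 mm in diameter, straight, from 26 to 56 mm above the cap's underside.
- dispenser: Pellet dispenser: clear box 80 x 80 mm with grey foot and lid and a green push button, 166 mm tall. Bystander. Origin: centre of its underside.
- chew_cube: Maple chew cube, 45 mm. Bystander. Origin: centre of its underside.
- mitt_brush: Green silicone grooming brush in the shape of a mitt, about 140 x 90 x 25 mm, lying flat. Bystander. Origin: under its middle.
- spring_clip: Chrome spring clip, 60 x 22 x 20 mm, lying flat. Bystander. Origin: under its middle.
There are look-alikes about, which are no part of the job. There is more than one size of the cap; the one meant has the size given above.

How it is judged:
By the outcome, as a careful person would: the job done as asked, in the order asked, and still so for the second after the job is handed in, while the arm keeps its last pose, push and grip.
It also fails if it takes over 72 s, if anything falls off the work surface, if the arm or the gripper's body presses on something with over 40 N, if the wrist force passes 120 N, or if a joint passes its speed limit or range.

### The arm

A 6-joint arm with a two-finger parallel gripper is mounted at the origin on the work surface. World frame = base frame: x ahead of the robot, y to its left, z up, the work surface at z = 0. Lengths are in mm, angles in rad, forces in N, time in s.
With the tool pointing down it reaches from about 275 to 1000 mm from the base axis. Payload 8.4 kg.
Tool frame: the origin (TCP) lies on the mounting face of the last link; the fingertips stand 173 mm ahead of it and the grasp point (between the pads) lies 155 mm ahead of it; z points along the fingers, y is the line along which they close (so a half turn about z gives the same grasp; the last joint's range is limited). The gripper opens to 85 mm and grips with 20 to 120 N. Pads are 22 mm wide; open, the fingers measure 114 mm over their backs; the gripper's body (76 mm by 85 mm) begins 54 mm behind the grasp point. The pads swing forward as they close: fully open they stand 13 mm farther back than shut.
Start: joints at [1.154, 0.353, 1.633, -0, 1.155, -0.002], TCP at [251.879, 572.002, 404.681] pointing down, gripper open.
Joint ranges: [-2.63, 2.63], [-0.92, 2.1], [0.06, 2.66], [-1.3, 4.44], [0, 2.69], [-3.02, 3.02]. Speed limits (rad/s): [2.22, 2.22, 2.79, 3.14, 3.14, 3.14].

### API

Orientations are given as [roll, pitch, yaw] about the fixed x, y, z axes, in that order (R = Rz(yaw) Ry(pitch) Rx(roll)).
In Python, from rig import r gives the robot as it stands.
- The arm moves only by the tool apply_moves, never from a script. Its argument "deltas" is a list of rows, each an object with "claw": the gripper command: -1 is fully open, 1 is shut, values between are in proportion; "delta_pos": the shift along the tool's x, y, z in cm, a list of three; "yaw": the turn about the tool's z in rad. In form: [{"claw": claw, "delta_pos": [tx, ty, tz], "yaw": yaw}, ...]. A call has 1 to 8 rows; each row shifts and turns the commanded pose from where the row before left it, along the tool's axes as they then stand; what a row does not reach is not made up. A row lasts 1/8 s, in which the tool goes at most 62.5 mm and 10.7 degrees, less where a joint would pass 70% of its speed; a pose out of reach is approached as far as the arm can. A call with a gripper value outside its range is refused whole. The fingers move at their own pace and stop on an object; "grip_force" is the grip in N (left out, the last holds). Time passes only in rows, so rows that do not move let the fingers close. It gives the time, the measured TCP pose, the force, the opening and the grip force at its end, in the units of the state.
- r.sense(): the state, without advancing time (a new reading comes with each control period).
- r.grab_frame(name): name is "scene" or "top" or "wrist"; returns a dict with "img" (384x512x3 uint8, blue, green, red), "z_map" (384x512 float32, mm along the optical axis (not along the pixel's ray), 0 where there is no reading), "fx", "fy", "cx", "cy" (pixels), "dist" ([k1, k2, p1, p2, k3] as OpenCV has them; the pictures are not rectified), "eye" and "rotation" of the camera in the world; the wrist camera has in their place "T_tool_cam" (4x4, takes a point from camera to tool coordinates, whose origin is the TCP and whose axes are the flange's). Camera axes: x right, y up, looking along -z (the intrinsics and any distortion apply to the point x, -y, -z); pixel columns grow to the right and rows downward; lengths in mm; the calibration is good to about 2 mm. A picture is of the moment at which its call begins: read the wrist's pose just before it.
- r.sign_off(): hands the job in; it is judged then, once.
The state is a dict: "clock": time; "qpos": joint angles; "qvel": joint speeds; "joint_efforts": joint torques, N m; "eef_pos": TCP position; "tcp_rot": TCP orientation; "contact_force": force on the tool from outside, world axes, zero at the start; "wrist_torque": the same for the moment, N m; "opening": opening from 0.0 (shut) to 1.0 (fully open); "grasp_force": force on a finger pad.
Only numpy, scipy, OpenCV 4.12 (cv2) and the standard library are available. Lean on these libraries where they do the work, as an engineer would, in place of code of your own. Each camera call takes 0.05 s, during which the arm holds its last target. There are 200 camera calls.

## Working session

There is one attempt and no reset: what is moved stays moved. The work goes in short steps, Python scripts to look and compute and a tool call to move; the robot and the scene stay as the last step left them, time stands still between calls to the robot, and variables do not carry over. Pictures are saved under pics/ and viewed, at most 12 in all, crops included, and the job is handed in when it is done.

Besides the shell and the picture viewer there is one more tool, called after ">>>" in YAML: its name, and indented under it one key for each argument. apply_moves: Moves the arm, as the interface text tells. Its arguments: {"type":"object","properties":{"deltas":{"type":"array"},"grip_force":{"type":"number"}},"required":["deltas"]}

```bash
ls; mkdir -p pics; cat > h.py <<'E'
import numpy as np, cv2
from rig import r
from scipy.spatial.transform import Rotation as R
def pts(f, T=None):
    """world point for every pixel (HxWx3), nan if no depth"""
    K=np.array([[f['fx'],0,f['cx']],[0,f['fy'],f['cy']],[0,0,1]]);z=f['z_map'];h,w=z.shape
    u,v=np.meshgrid(np.arange(w),np.arange(h))
    n=cv2.undistortPoints(np.stack([u,v],-1).reshape(-1,1,2).astype(np.float64),K,np.array(f['dist'],float)).reshape(h,w,2)
    p=np.stack([n[...,0]*z,-n[...,1]*z,-z],-1)
    p[z==0]=np.nan
    if T is None: return p@np.array(f['rotation']).T+np.array(f['eye'])
    return p@T[:3,:3].T+T[:3,3]
def wristT(f,s):
    T=np.eye(4);T[:3,:3]=R.from_euler('xyz',s['tcp_rot']).as_matrix();T[:3,3]=s['eef_pos']
    return T@np.array(f['T_tool_cam'])
def grab(n):
    s=r.sense();f=r.grab_frame(n)
    return f,pts(f,wristT(f,s) if n=='wrist' else None)
E
python3 - <<'E'
from h import *
s=r.sense();print(s)
for n in('scene','top'):
    f,p=grab(n);np.savez(f'{n}0.npz',img=f['img'],p=p)
    cv2.imwrite(f'pics/{n}0.png',f['img']);print(n,f['eye'],f['rotation'],np.shape(f['rotation']))
E
```

```text
pics
{'clock': 0.0, 'qpos': array([ 1.15361067e+00,  3.53677473e-01,  1.63417152e+00,  2.49840467e-05,
        1.15521394e+00, -2.43481412e-03]), 'qvel': array([ 0.0002855 ,  0.00254792,  0.00043216, -0.00058036, -0.00068903,
        0.00053995]), 'joint_efforts': array([-2.71899160e-03, -6.05241323e+01, -3.42074955e+01, -8.85878148e-05,
        9.03690961e-03, -1.09609380e-05]), 'eef_pos': array([251.76620107, 571.77454611, 403.92719469]), 'tcp_rot': array([-3.14012243e+00, -2.64223675e-05,  2.72683168e+00]), 'contact_force': array([0.06409536, 0.78500208, 0.10300517]), 'wrist_torque': array([3.41510961e-02, 5.01893596e-03, 7.39506685e-05]), 'grasp_force': 0.0, 'opening': 0.999835595242246}Traceback (most recent call last):
  File "<stdin>", line 4, in <module>
  File "h.py", line 18, in grab
    return f,pts(f,wristT(f,s) if n=='wrist' else None)
             ~~~^^^^^^^^^^^^^^^^^^^^^^^^^^^^^^^^^^^^^^^
  File "h.py", line 11, in pts
    if T is None: return p@np.array(f['rotation']).T+np.array(f['eye'])
                         ~~~~~~~~~~~~~~~~~~~~~~~~~~~^~~~~~~~~~~~~~~~~~~
ValueError: operands could not be broadcast together with shapes (384,512) (3,)
```

```bash
sed -i "s/p@np.array(f\['rotation'\]).T/p@R.from_euler('xyz',f['rotation']).as_matrix().T/" h.py
python3 - <<'E'
from h import *
for n in('scene','top'):
    f,p=grab(n);np.savez(f'{n}0.npz',img=f['img'],p=p)
    cv2.imwrite(f'pics/{n}0.png',f['img']);print(n,f['eye'],f['rotation'])
    q=p[::64,::64].reshape(-1,3);print(q[:,2].round(0))
E
```

```text
scene [1119.76013052 -676.80840604 1091.25083984] [0.74631552 0.01310277 0.60356698]
[  41.  571.  175.  -65.  498.   97. -168.  251. -326.  374. -147.   81.
 -219. -227.   19.  101. -735. -740.  170.   -0.   -1.   -2.   -3. -411.
    2.   -2.    3.    3.    1.   11.   -0. -739.    0.    2.    2.    1.
    0.    3. -751. -745.    2.    4.    2.   17.    1. -747. -758. -749.]
top [ 486.6813642    96.59958985 1499.98214221] [ 0.07731093 -0.00443804 -1.55780883]
[-581. -548. -521. -518. -516. -494. -500. -492. -756. -746. -758. -744.
 -740. -751. -761. -758. -289.    2.    7.   19.   -3.    3.    1.    2.
 -322.   -0.  157.    4.    8.   -1.    2.   -4. -750.    2.    3.   -4.
    1.   -4.   -0.   -4. -454.  662.    1.   -1.   -1.   -2.    0.    2.]
```

View pics/scene0.png

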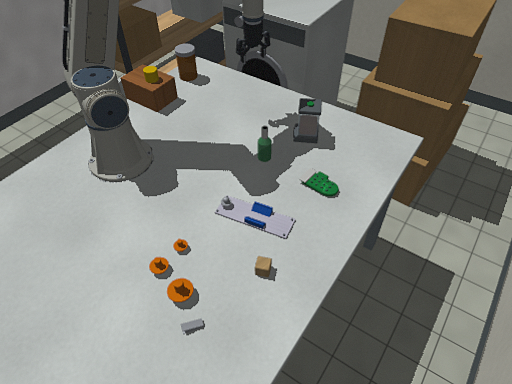

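View pics/top0.png

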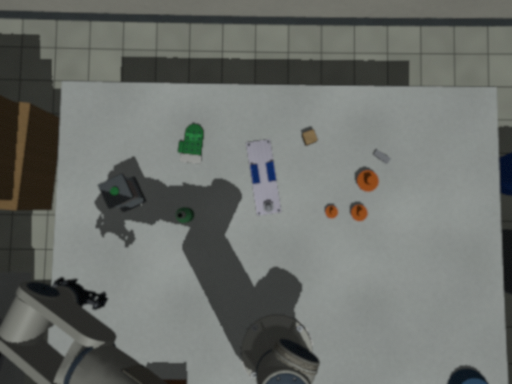

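Scene/top pictures: bottle at scene (264,145)/top (185,215); cradle at scene (256,215) with the stud at its left end (227,203)/top (268,205). There are three orange caps: scene (181,245), (159,266) and (180,290); top (331,211), (359,212) and (367,179). I'll measure the flange sizes.

```bash
python3 - <<'E'
from h import *
for n in('top','scene'):
    d=np.load(f'{n}0.npz');im=d['img'];p=d['p'];hsv=cv2.cvtColor(im,cv2.COLOR_BGR2HSV)
    for name,lo,hi in(('orange',(5,180,120),(18,255,255)),('green',(40,60,20),(85,255,255)),('blue',(100,150,60),(125,255,255))):
        m=cv2.inRange(hsv,lo,hi);k,l,st,c=cv2.connectedComponentsWithStats(m)
        for i in range(1,k):
            if st[i,4]<15: continue
            q=p[l==i];q=q[~np.isnan(q[:,0])];q=q[(q[:,2]>-20)]
            if len(q)<10: continue
            print(n,name,c[i].round(),st[i,4],'med',np.median(q,0).round(),'ext',(np.percentile(q,97,0)-np.percentile(q,3,0)).round(),'zmax',np.percentile(q[:,2],97).round())
d=np.load('top0.npz');p=d['p'];im=d['img']
hsv=cv2.cvtColor(im,cv2.COLOR_BGR2HSV)
sub=im[130:222,235:295];print(hsv[150,255],hsv[195,262],hsv[150,230])
a=cv2.resize(im[120:230,300:400],(800,880))[:600]
c=np.load('scene0.npz')['img'][225:315,130:220]
cv2.imwrite('pics/c1.png',cv2.resize(c,(600,600),interpolation=cv2.INTER_CUBIC))
E
```

```text
top orange [367. 182.] 198 med [ 594. -315.   36.] ext [54. 62. 47.] zmax 76.0
top orange [359. 213.] 104 med [ 481. -285.   28.] ext [39. 45. 38.] zmax 59.0
top orange [331. 212.] 53 med [ 483. -190.   23.] ext [28. 29. 33.] zmax 48.0
top green [192. 140.] 579 med [736. 312.  20.] ext [100.  76.  14.] zmax 28.0
top green [114. 191.] 85 med [545. 539. 165.] ext [27. 30. 14.] zmax 170.0
top green [185. 215.] 182 med [468. 318.  92.] ext [ 48.  45. 148.] zmax 151.0
top blue [271. 171.] 100 med [630.  27.  24.] ext [58. 22. 18.] zmax 31.0
top blue [255. 173.] 94 med [621.  84.  23.] ext [57. 20. 22.] zmax 34.0
scene orange [180. 245.] 88 med [ 489. -198.   22.] ext [36. 38. 29.] zmax 47.0
scene orange [158. 265.] 177 med [ 489. -295.   28.] ext [49. 50. 35.] zmax 59.0
scene orange [179. 290.] 352 med [ 602. -326.   36.] ext [65. 66. 44.] zmax 76.0
scene green [310. 103.] 35 med [546. 535. 166.] ext [23. 29. 10.] zmax 169.0
scene green [264. 149.] 288 med [481. 310.  61.] ext [40. 34. 96.] zmax 101.0
scene green [322. 184.] 490 med [736. 303.  21.] ext [106.  79.  20.] zmax 27.0
scene blue [262. 209.] 168 med [622.  82.  22.] ext [63. 26. 22.] zmax 31.0
scene blue [254. 222.] 105 med [635.  17.  26.] ext [61. 20. 21.] zmax 33.0
[120  15 149] [123  16 158] [ 68   7 141]
```

View pics/c1.png

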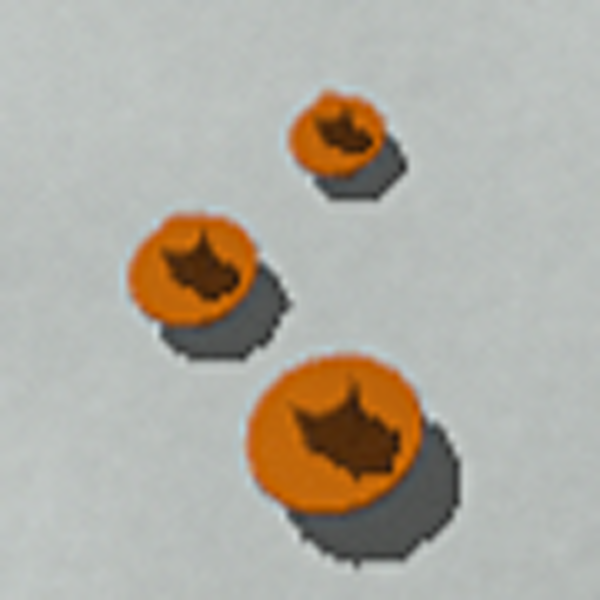

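The candidates are scene (181,245), (159,266) and (180,290). Only the middle-sized one at (159,266), or top (359,212), fits: it measures about 58 mm tall with a flange of about 60 mm. The small one is 47 mm tall and the big one 76 mm. The crop confirms three distinct sizes (small, medium, large), with mine at centre-left. Next is the move plan towards the bottle.

```bash
cat >> h.py <<'E'
def go(t, yaw=None, n=None):
    """print tool-axis cm delta from the present pose to world TCP t (mm); yaw turn to reach tool yaw (mod pi)"""
    s=r.sense();M=R.from_euler('xyz',s['tcp_rot']).as_matrix()
    d=M.T@(np.array(t,float)-s['eef_pos'])/10
    print('delta cm',d.round(2),'rows',np.ceil(np.linalg.norm(d)/6.0))
    if yaw is not None:
        a=np.arctan2(M[1,1],M[0,1]); e=(yaw-a+np.pi/2)%np.pi-np.pi/2
        print('tool-y dir now',a.round(3),'turn about tool z',round(-e,3),'q6',s['qpos'][5].round(2))
E
python3 - <<'E'
from h import *
go((500,220,404),np.pi/2)
f,p=grab('wrist');print(np.array(f['T_tool_cam']).round(2))
E
```

```text
delta cm [-36.89 -22.2    0.04] rows 8.0
tool-y dir now 1.156 turn about tool z -0.415 q6 -0.0
[[-0.    0.96  0.3  75.04]
 [ 1.    0.   -0.   -0.82]
 [-0.    0.3  -0.96 30.9 ]
 [ 0.    0.    0.    1.  ]]
```

```bash
python3 - <<'E'
from h import *
go((560,120,450),np.pi/2)
E
```

```text
delta cm [-46.41 -28.94  -4.55] rows 10.0
tool-y dir now 1.156 turn about tool z -0.415 q6 -0.0
```

>>> apply_moves:
  deltas:
    - {"claw": -1,"delta_pos": [-4.64,-2.89,-0.45],"yaw": 0}
    - {"claw": -1,"delta_pos": [-4.64,-2.89,-0.45],"yaw": 0}
    - {"claw": -1,"delta_pos": [-4.64,-2.89,-0.45],"yaw": 0}
    - {"claw": -1,"delta_pos": [-4.64,-2.89,-0.45],"yaw": 0}
    - {"claw": -1,"delta_pos": [-4.64,-2.89,-0.45],"yaw": 0}
    - {"claw": -1,"delta_pos": [-4.64,-2.89,-0.45],"yaw": 0}
    - {"claw": -1,"delta_pos": [-4.64,-2.89,-0.45],"yaw": 0}
    - {"claw": -1,"delta_pos": [-4.64,-2.89,-0.45],"yaw": 0}

```text
clock: 1.2
eef_pos: [499.2, 209.2, 440.9]
tcp_rot: [3.141, 0.0, 2.727]
contact_force: [-0.3, 0.5, 0.3]
opening: 1.003
grasp_force: 0.0
```

>>> apply_moves:
  deltas:
    - {"claw": -1,"delta_pos": [-4.64,-2.89,-0.45],"yaw": 0}
    - {"claw": -1,"delta_pos": [-4.64,-2.89,-0.45],"yaw": 0}
    - {"claw": -1,"delta_pos": [0,0,0],"yaw": -0.138}
    - {"claw": -1,"delta_pos": [0,0,0],"yaw": -0.138}
    - {"claw": -1,"delta_pos": [0,0,0],"yaw": -0.138}
    - {"claw": -1,"delta_pos": [0,0,0],"yaw": 0}

```text
clock: 1.95
eef_pos: [560.0, 120.4, 449.5]
tcp_rot: [-3.142, -0.0, 3.14]
contact_force: [-0.3, 1.4, -0.1]
opening: 0.997
grasp_force: 0.0
```

```bash
python3 - <<'E'
from h import *
f,p=grab('wrist');np.savez('w1.npz',img=f['img'],p=p);cv2.imwrite('pics/w1.png',f['img'])
print(r.sense()['eef_pos'])
E
```

```text
[560.00872538 120.50994709 449.52828144]
```

View pics/w1.png

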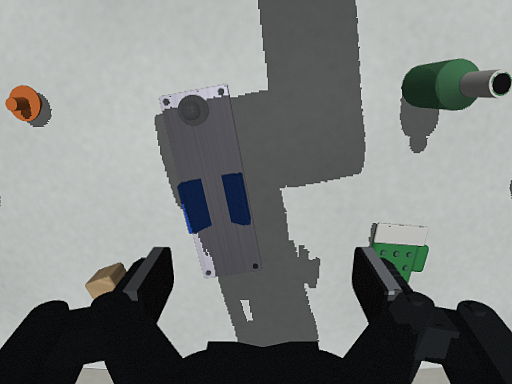

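The wrist picture shows the cradle plate (corners about (160,96), (228,84), (262,268), (203,278)) with the stud at (193,108) and the blue cheeks at (195,205) and (236,198). The upright bottle has its base near (420,85) and its mouth at (502,84). I'll fit these using ray-plane intersections.

```bash
cat >> h.py <<'E'
def onplane(f,T,uv,z):
    K=np.array([[f['fx'],0,f['cx']],[0,f['fy'],f['cy']],[0,0,1]])
    n=cv2.undistortPoints(np.array(uv,float).reshape(-1,1,2),K,np.array(f['dist'],float)).reshape(-1,2)
    d=np.c_[n[:,0],-n[:,1],-np.ones(len(n))]@T[:3,:3].T;o=T[:3,3]
    return (o+d*((z-o[2])/d[:,2:]))[:,:2]
E
python3 - <<'E'
from h import *
s=r.sense();f=r.grab_frame('wrist');T=wristT(f,s);p=pts(f,T);im=f['img'].astype(int)
hsv=cv2.cvtColor(f['img'],cv2.COLOR_BGR2HSV)
m=((p[...,2]>4)&(p[...,2]<12)&(im[...,0]-im[...,1]>3)).astype(np.uint8)
m[:,:140]=0;m[:,275:]=0;m[:80]=0;m[290:]=0
b=cv2.inRange(hsv,(100,150,40),(130,255,255));b[:,300:]=0
m=cv2.morphologyEx(m,cv2.MORPH_OPEN,np.ones((3,3)))|(b>0).astype(np.uint8)
m[:, :][p[...,2]>12]=0
c=np.argwhere(m)[:,::-1]
w=onplane(f,T,c,8).astype(np.float32)
print('plate',len(w),cv2.minAreaRect(w), T[:3,3])
v=onplane(f,T,[(160,96),(228,84),(262,268),(203,278)],8);print(v,v.mean(0))
# collar: z>20 near stud
mm=(p[...,2]>22)&(p[...,2]<34);mm[:,:165]=0;mm[:,225:]=0;mm[:80]=0;mm[140:]=0
print('collar',mm.sum(),cv2.minEnclosingCircle(onplane(f,T,np.argwhere(mm)[:,::-1],28).astype(np.float32)),np.nanmedian(p[mm],0))
k,l,st,cc=cv2.connectedComponentsWithStats(b)
for i in range(1,k):
    if st[i,4]>100:
        q=p[l==i];t=q[q[:,2]>26];print('cheek',st[i,4],np.nanmedian(q,0),'top',np.nanmean(t,0),cv2.minAreaRect(t[:,:2].astype(np.float32)))
# bottle
q=p[50:115,395:511].reshape(-1,3)
for a,bb in((20,80),(110,142),(146,160)):
    t=q[(q[:,2]>a)&(q[:,2]<bb)];print('bottle',a,len(t),np.nanmean(t,0),t.min(0),t.max(0))
def circ(t,rr):
    from scipy.optimize import least_squares
    return least_squares(lambda c:np.hypot(*(t[:,:2]-c).T)-rr,t[:,:2].mean(0)+[15,0],loss='soft_l1').x
print('body fit',circ(q[(q[:,2]>15)&(q[:,2]<80)],27),'neck fit',circ(q[(q[:,2]>112)&(q[:,2]<146)],12))
# cap
o=cv2.inRange(hsv,(5,180,80),(20,255,255));k,l,st,cc=cv2.connectedComponentsWithStats(o)
i=1+st[1:,4].argmax();q=p[l==i];print('cap?',cc[i],np.nanpercentile(q,[1,50,99],axis=0))
np.save('T.npy',T)
E
```

```text
plate 9115 ((608.8037109375, 52.98688507080078), (268.5766906738281, 89.63681030273438), 9.341365814208984) [484.5512081  119.69153043 418.65336287]
[[483.22488364 -10.51043761]
 [469.94393936  77.08639447]
 [731.23960991 118.64612017]
 [748.66147646  28.86728053]] [608.26747734  53.52233939]
collar 483 ((500.92010498046875, 35.33820724487305), 19.244171142578125) [500.38048933  39.21531839  27.73804325]
cheek 992 [616.44468033  85.05544815  23.23612664] top [615.99940385  92.50206376  28.43425396] ((617.1318969726562, 91.98148345947266), (69.21483612060547, 11.735869407653809), 8.678192138671875)
cheek 1189 [626.24403     27.30417705  21.32823823] top [628.73732475  18.04894395  28.21479064] ((629.3510131835938, 19.018455505371094), (69.3868408203125, 11.0577974319458), 9.116308212280273)
bottle 20 1082 [470.76729815 305.36965207  51.9053482 ] [443.76632284 299.05967046  20.06316491] [496.78740806 326.16492859  79.99161533]
bottle 110 548 [470.11550684 317.20383138 126.84293916] [457.41432532 313.47134231 110.00086375] [482.08740329 325.60464122 141.97244322]
bottle 146 627 [469.8368027  324.63605831 149.99553637] [457.27760659 313.85877347 146.04410364] [482.00937079 337.09518838 152.64774415]
body fit [469.56040101 327.40092416] neck fit [470.65364759 305.66996829]
cap? [ 23.57142857 101.83405483] [[ 465.19947479 -209.68151262   18.05108047]
 [ 482.41473101 -186.16511544   20.16436865]
 [ 507.44241227 -169.95874953   44.68934622]]
```

>>> apply_moves:
  deltas:
    - {"claw": -0.3,"delta_pos": [0,0,0],"yaw": -0.08}
    - {"claw": -0.3,"delta_pos": [0,0,0],"yaw": -0.08}
    - {"claw": -0.3,"delta_pos": [0,0,0],"yaw": 0}

```text
clock: 2.42
eef_pos: [560.0, 120.6, 449.7]
tcp_rot: [-3.142, 0.0, -2.985]
contact_force: [0.3, -0.0, 0.1]
opening: 0.648
grasp_force: 0.0
```

```bash
python3 - <<'E'
from h import *
go((469.7,326,350),1.731)
E
```

```text
delta cm [ 5.71 21.7   9.97] rows 5.0
tool-y dir now 1.728 turn about tool z -0.003 q6 -1.52
```

>>> apply_moves:
  deltas:
    - {"claw": -0.3,"delta_pos": [1.43,5.42,1.0],"yaw": 0}
    - {"claw": -0.3,"delta_pos": [1.43,5.42,1.5],"yaw": 0}
    - {"claw": -0.3,"delta_pos": [1.43,5.43,3.0],"yaw": 0}
    - {"claw": -0.3,"delta_pos": [1.42,5.43,4.5],"yaw": 0}
    - {"claw": -0.3,"delta_pos": [0,0,0],"yaw": 0}
    - {"claw": -0.3,"delta_pos": [0,0,0],"yaw": 0}

```text
clock: 3.18
eef_pos: [472.9, 318.1, 356.4]
tcp_rot: [-3.141, 0.0, -2.983]
contact_force: [0.6, -1.2, 0.7]
opening: 0.649
grasp_force: 0.0
```

```bash
python3 - <<'E'
from h import *
f,p=grab('wrist');T=wristT(f,r.sense())
for lo,hi in((142,156),):
    m=(p[...,2]>lo)&(p[...,2]<hi)&(abs(p[...,0]-470)<30)&(abs(p[...,1]-326)<30)
    q=p[m];print(len(q),np.percentile(q,[1,50,99],axis=0).round(1),cv2.minEnclosingCircle(q[:,:2].astype(np.float32)))
go((469.7,326,287),1.731)
E
```

```text
1336 [[457.2 315.3 142.7]
 [467.9 326.6 150. ]
 [481.  338.5 151.5]] ((469.5167236328125, 327.0042419433594), 12.740411758422852)
delta cm [0.23 0.87 7.  ] rows 2.0
tool-y dir now 1.728 turn about tool z -0.003 q6 -1.14
```

>>> apply_moves:
  deltas:
    - {"claw": -0.3,"delta_pos": [0.24,0.95,1.5],"yaw": 0}
    - {"claw": -0.3,"delta_pos": [0,0,2.5],"yaw": 0}
    - {"claw": -0.3,"delta_pos": [0,0,3.0],"yaw": 0}
    - {"claw": -0.3,"delta_pos": [0,0,0],"yaw": 0}
    - {"claw": 1,"delta_pos": [0,0,0],"yaw": 0}
    - {"claw": 1,"delta_pos": [0,0,0],"yaw": 0}
    - {"claw": 1,"delta_pos": [0,0,0],"yaw": 0}
    - {"claw": 1,"delta_pos": [0,0,0],"yaw": 0}
  grip_force: 25

```text
clock: 4.22
eef_pos: [469.3, 327.4, 287.4]
tcp_rot: [3.141, 0.002, -2.982]
contact_force: [-0.3, 0.5, 6.8]
opening: 0.274
grasp_force: 26.5
```

>>> apply_moves:
  deltas:
    - {"claw": 1,"delta_pos": [0,0,0],"yaw": 0}
    - {"claw": 1,"delta_pos": [0,0,0],"yaw": 0}
    - {"claw": 1,"delta_pos": [0,0,-1],"yaw": 0}
    - {"claw": 1,"delta_pos": [0,0,-3],"yaw": 0}
    - {"claw": 1,"delta_pos": [0,0,-3],"yaw": 0}
    - {"claw": 1,"delta_pos": [0,0,0],"yaw": 0}

```text
clock: 4.97
eef_pos: [469.3, 327.4, 358.6]
tcp_rot: [3.14, 0.004, -2.982]
contact_force: [1.0, -0.1, -1.6]
opening: 0.273
grasp_force: 25.6
```

```bash
python3 - <<'E'
from h import *
C=np.array([609.2,53.0]);u=np.array([-.9871,-.1599])
s=r.sense();print(s['eef_pos'],s['opening'],s['grasp_force'],s['contact_force'])
b=C+u*-87;print('stand',b);go((*b,s['eef_pos'][2]),1.731)
f=r.grab_frame('wrist');cv2.imwrite('pics/w2.png',f['img'])
E
```

```text
[469.32887805 327.41411939 358.61877808] 0.27278031621739696 25.5932958656922 [ 0.99787964 -0.07413961 -1.61427354]
stand [695.0777  66.9113]
delta cm [-1.816e+01 -2.930e+01  2.000e-02] rows 6.0
tool-y dir now 1.73 turn about tool z -0.001 q6 -1.12
```

View pics/w2.png

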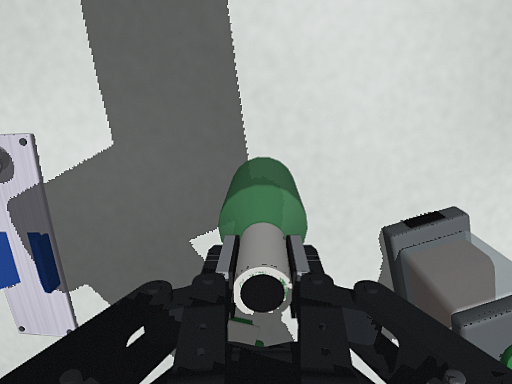

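The bottle is held at the neck (mouth at (263,290)), clear of the shelf and hanging upright. I'll carry it to stand_place.

>>> apply_moves:
  deltas:
    - {"claw": 1,"delta_pos": [-1.1,-1.7,0],"yaw": 0}
    - {"claw": 1,"delta_pos": [-2.5,-4.0,0],"yaw": 0}
    - {"claw": 1,"delta_pos": [-3,-4.9,0],"yaw": 0}
    - {"claw": 1,"delta_pos": [-3,-4.9,0],"yaw": 0}
    - {"claw": 1,"delta_pos": [-3,-4.9,0],"yaw": 0}
    - {"claw": 1,"delta_pos": [-2.9,-4.6,0],"yaw": 0}
    - {"claw": 1,"delta_pos": [-1.8,-2.9,0],"yaw": 0}
    - {"claw": 1,"delta_pos": [-0.86,-1.4,0],"yaw": 0}

```text
clock: 6.02
eef_pos: [695.3, 63.8, 354.3]
tcp_rot: [-3.141, -0.002, -2.985]
contact_force: [-0.2, 0.7, -2.0]
opening: 0.27
grasp_force: 25.6
```

>>> apply_moves:
  deltas:
    - {"claw": 1,"delta_pos": [0,0,0],"yaw": 0}
    - {"claw": 1,"delta_pos": [0,0,0],"yaw": 0}
    - {"claw": 1,"delta_pos": [0,0,2],"yaw": 0}
    - {"claw": 1,"delta_pos": [0,0,2],"yaw": 0}
    - {"claw": 1,"delta_pos": [0,0,0],"yaw": 0}

```text
clock: 6.65
eef_pos: [693.3, 66.9, 313.0]
tcp_rot: [3.141, -0.005, -2.982]
contact_force: [0.1, 0.3, -1.7]
opening: 0.273
grasp_force: 25.6
```

```bash
python3 - <<'E'
from h import *
go((695.1,66.9,298),1.731)
f,p=grab('wrist');cv2.imwrite('pics/w3.png',f['img'])
m=(p[...,2]>120)&(p[...,2]<190)&(abs(p[...,0]-695)<12)&(abs(p[...,1]-67)<12);print(np.percentile(p[m],[1,50,99],axis=0).round(1))
f,p=grab('scene');np.savez('scene1.npz',img=f['img'],p=p);i=f['img'];cv2.imwrite('pics/s2.png',cv2.resize(i[140:250,180:330],(800,587),interpolation=cv2.INTER_CUBIC))
E
```

```text
delta cm [-0.19 -0.03  1.5 ] rows 1.0
tool-y dir now 1.731 turn about tool z -0.0 q6 -1.64
[[683.1  55.1 128.4]
 [689.8  66.5 175.5]
 [704.3  78.8 182.1]]
```

View pics/s2.png

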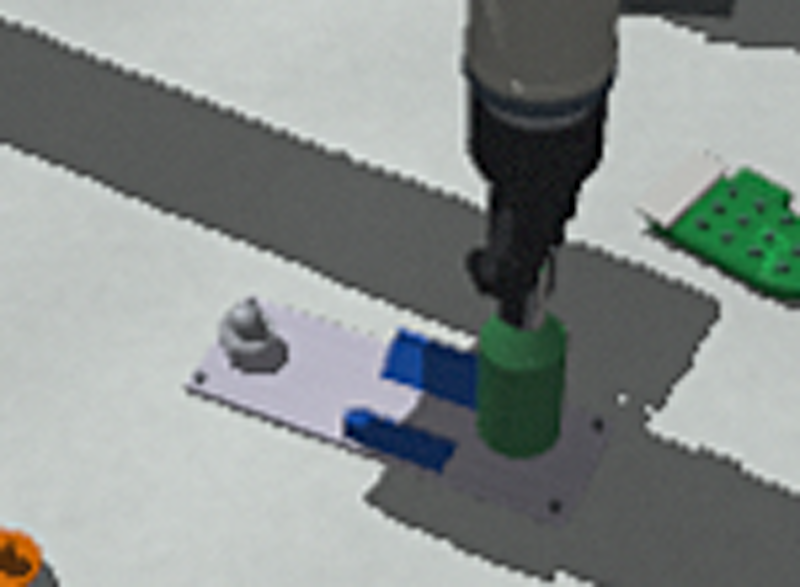

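The crop shows the bottle hanging upright above the open floor behind the trough at (520,390), with the stud at (250,330). I'll lower it gently to contact.

>>> apply_moves:
  deltas:
    - {"claw": 1,"delta_pos": [-0.19,-0.03,0.5],"yaw": 0}
    - {"claw": 1,"delta_pos": [0,0,0.6],"yaw": 0}
    - {"claw": 1,"delta_pos": [0,0,0.4],"yaw": 0}
    - {"claw": 1,"delta_pos": [0,0,0.25],"yaw": 0}
    - {"claw": 1,"delta_pos": [0,0,0],"yaw": 0}
    - {"claw": 1,"delta_pos": [0,0,0],"yaw": 0}
  grip_force: 20

```text
clock: 7.5
eef_pos: [696.5, 66.5, 298.8]
tcp_rot: [3.142, 0.0, -2.982]
contact_force: [-0.4, -0.1, -2.2]
opening: 0.27
grasp_force: 25.6
```

```bash
python3 - <<'E'
from h import *
go((695.1,66.9,295.4),1.731)
h=134
P=lambda a:np.array([-27*np.cos(a)+h*np.sin(a),27*np.sin(a)+h*np.cos(a)])
a=np.radians(np.linspace(0,90,19));q=np.array([P(t) for t in a]);d=np.diff(q,axis=0)/10
print(np.c_[d[:,0],-d[:,1]].round(2).tolist())
E
```

```text
delta cm [0.14 0.06 0.34] rows 1.0
tool-y dir now 1.73 turn about tool z -0.001 q6 -1.64
[[1.18, -0.18], [1.19, -0.08], [1.19, 0.02], [1.19, 0.13], [1.17, 0.23], [1.15, 0.33], [1.11, 0.43], [1.07, 0.52], [1.02, 0.62], [0.96, 0.7], [0.9, 0.78], [0.83, 0.86], [0.75, 0.93], [0.66, 0.99], [0.58, 1.04], [0.48, 1.09], [0.39, 1.13], [0.29, 1.16]]
```

>>> apply_moves:
  deltas:
    - {"claw": 1,"delta_pos": [0.14,0.05,0.3],"yaw": 0}
    - {"claw": 1,"delta_pos": [0,0,0.1],"yaw": 0}
    - {"claw": 1,"delta_pos": [0,0,0],"yaw": 0}
    - {"claw": 1,"delta_pos": [0,0,0],"yaw": 0}
  grip_force: 20

```text
clock: 8.0
eef_pos: [695.2, 66.9, 295.5]
tcp_rot: [-3.142, 0.001, -2.982]
contact_force: [-2.0, 0.3, 5.4]
opening: 0.275
grasp_force: 26.4
```

In contact. I'll start the tipping arc.

>>> apply_moves:
  deltas:
    - {"claw": 1,"delta_pos": [0.59,0,-0.09],"yaw": 0}
    - {"claw": 1,"delta_pos": [0.59,0,-0.09],"yaw": 0}
    - {"claw": 1,"delta_pos": [0.6,0,-0.04],"yaw": 0}
    - {"claw": 1,"delta_pos": [0.59,0,-0.04],"yaw": 0}
    - {"claw": 1,"delta_pos": [0.6,0,0.01],"yaw": 0}
    - {"claw": 1,"delta_pos": [0.59,0,0.01],"yaw": 0}
    - {"claw": 1,"delta_pos": [0,0,0],"yaw": 0}

```text
clock: 8.88
eef_pos: [659.8, 61.2, 297.7]
tcp_rot: [-3.142, 0.001, -2.982]
contact_force: [1.3, 1.4, 4.8]
opening: 0.275
grasp_force: 26.4
```

```bash
cat >> h.py <<'E'
def bot(n='scene'):
    C=np.array([609.2,53.0]);u=np.array([-.9871,-.1599]);v=np.array([.1599,-.9871])
    f,p=grab(n);hsv=cv2.cvtColor(f['img'],cv2.COLOR_BGR2HSV)
    m=cv2.inRange(hsv,(40,60,20),(85,255,255))>0
    q=p[m];c=np.c_[(q[:,:2]-C)@u,(q[:,:2]-C)@v,q[:,2]]
    c=c[(abs(c[:,0])<150)&(abs(c[:,1])<60)]
    print('green n',len(c),np.percentile(c,[2,50,98],axis=0).round(0).tolist())
    k,_,vv=np.linalg.svd(c[:,[0,2]]-c[:,[0,2]].mean(0),full_matrices=False);print('pc',vv[0],k)
    e=r.sense()['eef_pos'];print('tcp cradle',((e[:2]-C)@u).round(1),((e[:2]-C)@v).round(1),e[2].round(1))
    return f
E
python3 - <<'E'
from h import *
f=bot();cv2.imwrite('pics/s3.png',cv2.resize(f['img'][140:250,180:330],(800,587),interpolation=cv2.INTER_CUBIC))
E
```

```text
green n 391 [[-93.0, -10.0, 18.0], [-71.0, 18.0, 77.0], [-42.0, 28.0, 118.0]]
pc [-0.15752996 -0.98751421] [[-2.87314645e-01 -6.03873388e-02]
 [-2.67876577e-01 -9.88594975e-02]
 [-2.51277487e-01 -1.68473377e-02]
 [-2.09590019e-01 -4.33234544e-02]
 [-1.85196498e-01 -4.41575518e-02]
 [-1.82078077e-01 -2.29821038e-02]
 [-1.28158898e-01 -2.08628764e-02]
 [-4.75930157e-02 -7.35459792e-03]
 [-3.94103244e-02 -7.56179378e-03]
 [-5.62012182e-02 -1.51143669e-02]
 [-5.03717832e-02 -1.86867051e-02]
 [-4.44341882e-02 -2.22018542e-02]
 [-3.88464425e-02 -2.63363564e-02]
 [-4.52494455e-02  1.05744149e-01]
 [-5.17668149e-02  8.30224370e-02]
 [-5.61767643e-02  6.37432255e-02]
 [-5.61039641e-02 -9.86812040e-03]
 [-4.82923171e-02 -1.04329212e-02]
 [-5.35197600e-02 -3.04981984e-02]
 [-4.21880881e-02 -2.60266529e-02]
 [-4.22972221e-02 -3.85246036e-02]
 [-3.22517868e-02 -3.62342524e-02]
 [-5.07844828e-02  8.95191383e-02]
 [-4.92102286e-02  7.96220163e-02]
 [-5.31232939e-02  6.11536630e-02]
 [-5.21175967e-02  5.03951470e-02]
 [-5.61254638e-02  3.19157018e-02]
 [-5.51970312e-02  2.10761153e-02]
 [-5.56032971
[... 12019 characters left out ...]
46e-02]
 [ 7.33782048e-02 -1.23577020e-02]
 [ 6.79609965e-02 -3.23389353e-02]
 [ 6.87076454e-02 -4.39442876e-02]
 [ 7.59869912e-02 -4.68555312e-02]
 [ 8.35697898e-02 -4.94882446e-02]
 [ 7.47818014e-02  5.87380687e-02]
 [ 7.19990804e-02  4.21120872e-02]
 [ 7.64212173e-02  3.55752388e-02]
 [ 7.23678469e-02  1.72566968e-02]
 [ 7.17524266e-02 -8.90124448e-03]
 [ 7.27086711e-02 -2.02406083e-02]
 [ 7.51139948e-02 -2.96363174e-02]
 [ 8.28692344e-02 -3.19204138e-02]
 [ 8.23645748e-02 -4.52875120e-02]
 [ 7.95232775e-02  3.27800641e-02]
 [ 7.97279187e-02  2.03496527e-02]
 [ 7.82614294e-02  5.64362272e-03]
 [ 8.37551212e-02  4.30292466e-04]
 [ 8.06050802e-02 -1.65301572e-02]]
tcp cradle -51.4 0.0 297.6
```

View pics/s3.png

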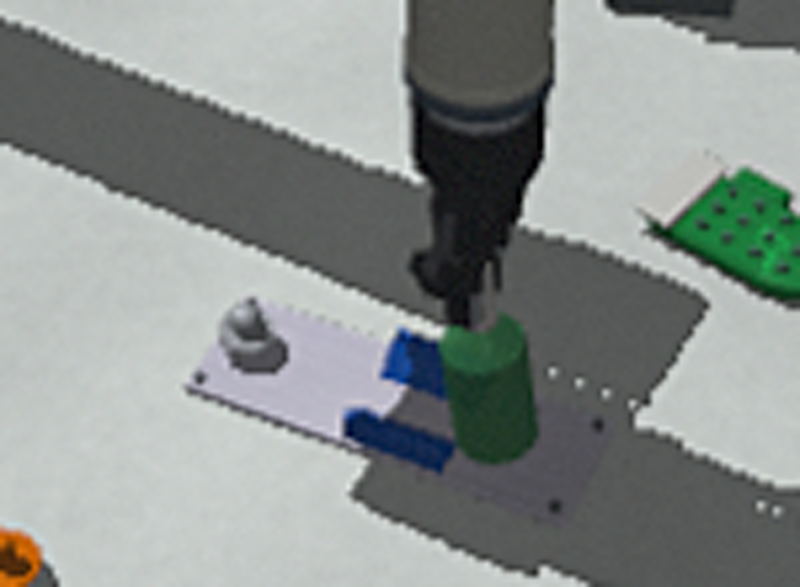

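The bottle leans forward (base bottom at (492,462)), but its foot has slid a few mm towards the cheek ends, which now act as a stop. I'll carry on past the balance point.

>>> apply_moves:
  deltas:
    - {"claw": 1,"delta_pos": [0.6,0,0],"yaw": 0}
    - {"claw": 1,"delta_pos": [0.6,0,0],"yaw": 0}
    - {"claw": 1,"delta_pos": [0.6,0,0.05],"yaw": 0}
    - {"claw": 1,"delta_pos": [0.6,0,0.05],"yaw": 0}
    - {"claw": 1,"delta_pos": [0.6,0,0.1],"yaw": 0}
    - {"claw": 1,"delta_pos": [0,0,0],"yaw": 0}

```text
clock: 9.68
eef_pos: [629.5, 56.3, 294.8]
tcp_rot: [3.142, -0.001, -2.982]
contact_force: [0.8, 1.7, 3.9]
opening: 0.273
grasp_force: 26.8
```

```bash
sed -i "s/print('pc',vv\[0\],k)/print('lean deg',np.degrees(np.arctan(vv[0][0]\/vv[0][1])) if 0 else (_,np.degrees(np.arctan2(vv[0][0],vv[0][1]))))/" h.py
python3 - <<'E'
from h import *
f=bot();print(r.sense()['contact_force'])
cv2.imwrite('pics/s4.png',cv2.resize(f['img'][140:250,180:330],(800,587),interpolation=cv2.INTER_CUBIC))
E
```

```text
green n 416 [[-89.0, -10.0, 23.0], [-60.0, 16.0, 79.0], [-24.0, 28.0, 119.0]]
lean deg (array([762.05451403, 252.04179226]), np.float64(-161.38428686540036))
tcp cradle -20.7 0.0 294.9
[-0.05711739  1.83787906  5.33306413]
```

>>> apply_moves:
  deltas:
    - {"claw": 1,"delta_pos": [0.75,0,0.22],"yaw": 0}
    - {"claw": 1,"delta_pos": [0.74,0,0.27],"yaw": 0}
    - {"claw": 1,"delta_pos": [0.72,0,0.33],"yaw": 0}
    - {"claw": 1,"delta_pos": [0.7,0,0.38],"yaw": 0}
    - {"claw": 1,"delta_pos": [0.68,0,0.43],"yaw": 0}
    - {"claw": 1,"delta_pos": [0.65,0,0.47],"yaw": 0}
    - {"claw": 1,"delta_pos": [0.62,0,0.52],"yaw": 0}
    - {"claw": 1,"delta_pos": [0,0,0],"yaw": 0}

```text
clock: 10.72
eef_pos: [579.8, 48.3, 268.6]
tcp_rot: [3.142, -0.007, -2.982]
contact_force: [-10.5, -1.7, 18.0]
opening: 0.274
grasp_force: 29.6
```

```bash
python3 - <<'E'
from h import *
f=bot();print(r.sense()['contact_force'])
cv2.imwrite('pics/s5.png',cv2.resize(f['img'][140:250,180:330],(800,587),interpolation=cv2.INTER_CUBIC))
E
```

```text
green n 474 [[-76.0, -15.0, 33.0], [-35.0, 14.0, 77.0], [14.0, 28.0, 164.0]]
lean deg (array([795.77155291, 277.61136417]), np.float64(-141.7684749463586))
tcp cradle 29.6 -0.0 268.8
[-13.4131892   -1.78262984  17.26031475]
```

View pics/s5.png

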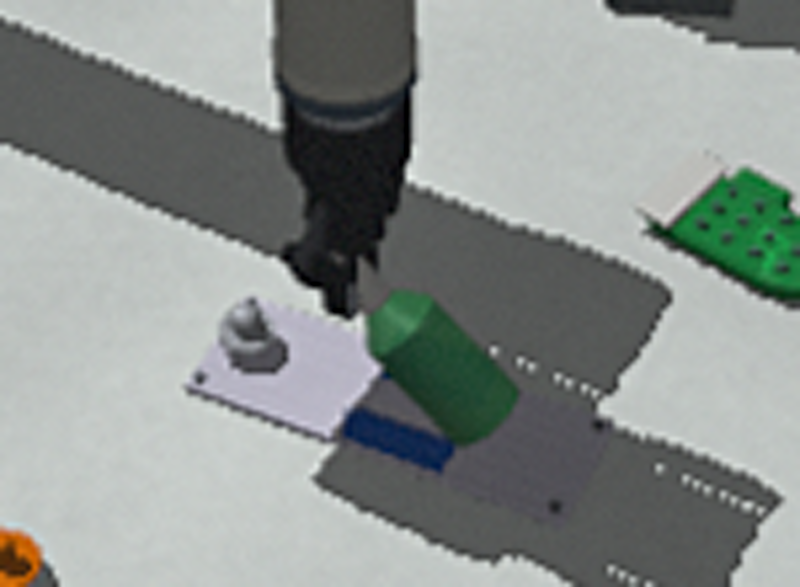

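Lean is about 50° (neck at (375,285), base edge at (470,440)), with the pivot near cradle x −56. I'll continue along the arc.

>>> apply_moves:
  deltas:
    - {"claw": 1,"delta_pos": [0.64,0,0.55],"yaw": 0}
    - {"claw": 1,"delta_pos": [0.6,0,0.65],"yaw": 0}
    - {"claw": 1,"delta_pos": [0.56,0,0.7],"yaw": 0}
    - {"claw": 1,"delta_pos": [0.52,0,0.75],"yaw": 0}
    - {"claw": 1,"delta_pos": [0.47,0,0.8],"yaw": 0}
    - {"claw": 1,"delta_pos": [0.42,0,0.83],"yaw": 0}
    - {"claw": 1,"delta_pos": [0.36,0,0.86],"yaw": 0}
    - {"claw": 1,"delta_pos": [0,0,0],"yaw": 0}

```text
clock: 11.78
eef_pos: [546.6, 43.0, 216.6]
tcp_rot: [3.142, -0.001, -2.982]
contact_force: [-2.5, 0.1, 1.4]
opening: 0.277
grasp_force: 25.9
```

```bash
python3 - <<'E'
from h import *
f=bot();print(r.sense()['contact_force'])
E
```

```text
green n 455 [[-63.0, -15.0, 34.0], [-18.0, 14.0, 64.0], [40.0, 27.0, 83.0]]
lean deg (array([668.90805051, 298.6496191 ]), np.float64(-112.52180102609296))
tcp cradle 63.1 -0.1 217.0
[-2.11041475  0.1812436   0.9197817 ]
```

>>> apply_moves:
  deltas:
    - {"claw": 1,"delta_pos": [0.35,0,0.6],"yaw": 0}
    - {"claw": 1,"delta_pos": [0.3,0,0.6],"yaw": 0}
    - {"claw": 1,"delta_pos": [0.2,0,0.5],"yaw": 0}
    - {"claw": 1,"delta_pos": [0.1,0,0.5],"yaw": 0}
    - {"claw": 1,"delta_pos": [0.05,0,0.3],"yaw": 0}
    - {"claw": 1,"delta_pos": [0,0,0],"yaw": 0}
    - {"claw": 1,"delta_pos": [0,0,0],"yaw": 0}

```text
clock: 12.7
eef_pos: [536.9, 41.4, 192.4]
tcp_rot: [3.142, -0.001, -2.982]
contact_force: [-1.6, 0.0, 1.3]
opening: 0.276
grasp_force: 25.5
```

```bash
cat >> h.py <<'E'
def lying():
    C=np.array([609.2,53.0]);u=np.array([-.9871,-.1599]);v=np.array([.1599,-.9871])
    for n in('scene','wrist','top'):
        f,p=grab(n);c=np.dstack([(p[...,:2]-C)@u,(p[...,:2]-C)@v,p[...,2]])
        hsv=cv2.cvtColor(f['img'],cv2.COLOR_BGR2HSV)
        g=c[(cv2.inRange(hsv,(40,60,20),(85,255,255))>0)&(abs(c[...,0])<120)&(abs(c[...,1])<50)]
        w=c[(hsv[...,1]<40)&(hsv[...,2]>60)&(abs(c[...,1])<11)&(c[...,0]>30)&(c[...,0]<105)&(c[...,2]>41)&(c[...,2]<52)]
        for nm,q in(('green',g),('neck',w)):
            if len(q)>3: print(n,nm,len(q),np.percentile(q,[1,50,99],axis=0).round(1).tolist())
        if n=='scene': F=f
    print(r.sense()['contact_force']);return F
E
python3 - <<'E'
from h import *
f=lying();go((546,43,189),1.731)
E
```

```text
scene green 450 [[-54.6, -16.5, 18.6], [-12.2, 13.9, 57.2], [49.9, 28.2, 68.6]]
scene neck 14 [[49.9, -7.6, 43.8], [58.5, 4.3, 50.4], [85.3, 9.5, 51.9]]
wrist green 1515 [[42.6, -15.8, 34.8], [47.4, 1.1, 49.1], [95.7, 17.9, 93.5]]
wrist neck 3346 [[51.1, -10.5, 43.5], [75.4, 0.6, 50.3], [104.6, 10.8, 52.0]]
top green 249 [[-55.7, -26.6, 43.6], [-25.9, -2.0, 60.0], [28.4, 24.1, 377.7]]
[-1.9912815  -0.43669451  0.49682278]
delta cm [-0.93  0.01  0.34] rows 1.0
tool-y dir now 1.73 turn about tool z -0.001 q6 -1.66
```

>>> apply_moves:
  deltas:
    - {"claw": 1,"delta_pos": [0,0,0.2],"yaw": 0}
    - {"claw": 1,"delta_pos": [0,0,0.15],"yaw": 0}
    - {"claw": 1,"delta_pos": [0,0,0],"yaw": 0}
    - {"claw": 1,"delta_pos": [0,0,0],"yaw": 0}

```text
clock: 13.35
eef_pos: [537.2, 41.4, 190.5]
tcp_rot: [-3.142, 0.0, -2.982]
contact_force: [-9.3, -0.7, 24.1]
opening: 0.27
grasp_force: 28.0
```

```bash
python3 - <<'E'
from h import *
f=r.grab_frame('wrist');cv2.imwrite('pics/w6.png',f['img']);f=lying();print(r.sense()['eef_pos'])
E
```

```text
scene green 449 [[-55.0, -17.3, 17.7], [-13.4, 14.2, 56.2], [48.7, 27.6, 69.1]]
scene neck 21 [[52.0, -6.5, 41.9], [60.2, 2.9, 49.5], [77.0, 10.4, 51.5]]
wrist green 1303 [[42.4, -16.0, 33.8], [46.8, 0.7, 48.0], [85.2, 18.1, 92.8]]
wrist neck 4576 [[51.0, -10.3, 43.0], [78.7, 0.7, 49.4], [104.5, 10.7, 51.8]]
top green 248 [[-55.6, -26.3, 43.4], [-25.6, -1.6, 59.7], [28.8, 23.6, 375.3]]
[-8.49051651 -1.20930152 24.45926966]
[537.20556704  41.44567773 190.54857447]
```

View pics/w6.png

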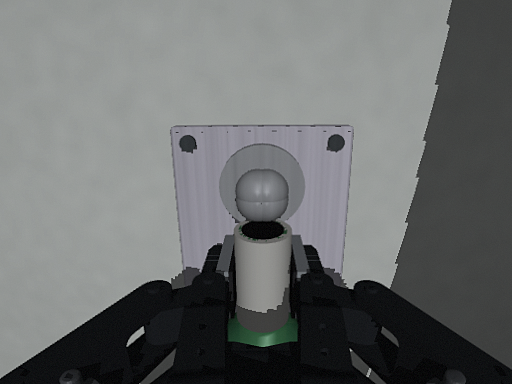

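The wrist picture shows the neck between the pads, with the mouth ellipse at rows 221 to 240 around column 263 and the stud head at (262,195).

```bash
python3 - <<'E'
from h import *
C=np.array([609.2,53.0]);u=np.array([-.9871,-.1599]);v=np.array([.1599,-.9871])
s=r.sense();f=r.grab_frame('wrist');T=wristT(f,s);p=pts(f,T)
for px,z in(((263,240),47),((263,221),23),((262,175),40),((262,145),28)):
    w=onplane(f,T,[px],z)[0]-C;print(px,z,(w@u).round(1),(w@v).round(1))
for y in range(216,300,6):
    q=p[y,263];print(y,((q[:2]-C)@u).round(1),q[2].round(1),end=' | ')
g=f['img'][205:250:3,263];print(g.tolist())
E
```

```text
(263, 240) 47 93.5 0.6
(263, 221) 23 91.6 0.6
(262, 175) 40 118.3 1.0
(262, 145) 28 128.3 1.0
216 103.1 45.6 | 222 95.4 33.2 | 228 95.7 40.3 | 234 94.6 43.8 | 240 94.0 48.2 | 246 92.8 51.0 | 252 90.5 51.4 | 258 87.6 51.0 | 264 85.3 51.6 | 270 82.0 50.7 | 276 79.0 50.2 | 282 76.6 50.9 | 288 73.1 49.9 | 294 70.7 50.7 | [[122, 119, 117], [116, 113, 112], [111, 107, 105], [100, 98, 96], [84, 81, 80], [63, 62, 59], [4, 5, 4], [5, 7, 9], [6, 5, 6], [13, 13, 15], [9, 7, 6], [7, 6, 6], [100, 103, 102], [144, 147, 147], [144, 148, 147]]
```

>>> apply_moves:
  deltas:
    - {"claw": 1,"delta_pos": [0,0,-0.25],"yaw": 0}
    - {"claw": 1,"delta_pos": [-0.25,0,0],"yaw": 0}
    - {"claw": 1,"delta_pos": [-0.2,0,0],"yaw": 0}
    - {"claw": 1,"delta_pos": [0,0,0],"yaw": 0}
    - {"claw": 1,"delta_pos": [0,0,0],"yaw": 0}

```text
clock: 14.22
eef_pos: [541.8, 42.2, 191.3]
tcp_rot: [-3.142, 0.0, -2.982]
contact_force: [-0.1, -0.9, 0.1]
opening: 0.274
grasp_force: 25.5
```

```bash
cat >> h.py <<'E'
def mouth():
    C=np.array([609.2,53.0]);u=np.array([-.9871,-.1599]);v=np.array([.1599,-.9871])
    s=r.sense();f=r.grab_frame('wrist');T=wristT(f,s);p=pts(f,T)
    c=np.dstack([(p[...,:2]-C)@u,(p[...,:2]-C)@v,p[...,2]])
    print('tcp',s['eef_pos'].round(1),((s['eef_pos'][:2]-C)@u).round(1),'F',s['contact_force'].round(1))
    a=c[(c[...,0]>112)&(c[...,0]<133)&(abs(c[...,1])>25)&(abs(c[...,1])<40)];print('floor z',np.nanmedian(a[:,2]))
    a=c[(c[...,0]>120)&(c[...,0]<127)&(abs(c[...,1])<9)];print('collar z',np.nanmedian(a[:,2]))
    n=c[(abs(c[...,1]-.5)<3)&(c[...,0]>50)&(c[...,0]<100)&(c[...,2]>40)&(c[...,2]<60)]
    for x in range(50,100,5):
        t=n[(n[:,0]>x)&(n[:,0]<x+5)];print(x,len(t),np.median(t[:,2]).round(1) if len(t) else '',end=' | ')
    k=c[(abs(c[...,2]-40)<4)&(c[...,0]>97)&(c[...,0]<125)];print('\nhead x',k[:,0].max() if len(k) else '')
    m=n[n[:,2]>45];print('neck end x',np.percentile(m[:,0],[95,99,100]).round(1));return f,c
E
python3 - <<'E'
from h import *
mouth()
E
```

```text
tcp [541.8  42.2 191.3] 68.2 F [-0.1 -0.9  0.1]
floor z 8.079737864984608
collar z 27.844440126938025
50 125 50.7 | 55 134 50.9 | 60 137 51.1 | 65 139 51.3 | 70 157 51.5 | 75 157 51.7 | 80 172 51.7 | 85 259 51.6 | 90 134 44.5 | 95 7 42.3 | 
head x 120.6069480475219
neck end x [90.  90.5 90.8]
```

>>> apply_moves:
  deltas:
    - {"claw": 1,"delta_pos": [-0.2,0,0],"yaw": 0}
    - {"claw": 1,"delta_pos": [0,0,0.2],"yaw": 0}
    - {"claw": 1,"delta_pos": [0,0,0.12],"yaw": 0}
    - {"claw": 1,"delta_pos": [0,0,0],"yaw": 0}
    - {"claw": 1,"delta_pos": [0,0,0],"yaw": 0}

```text
clock: 14.9
eef_pos: [543.5, 42.5, 188.2]
tcp_rot: [3.142, -0.0, -2.982]
contact_force: [-1.6, 0.2, 1.5]
opening: 0.278
grasp_force: 25.7
```

```bash
python3 - <<'E'
from h import *
mouth()
E
```

```text
tcp [543.5  42.5 188.2] 66.5 F [-1.6  0.2  1.5]
floor z 8.070324526612808
collar z 27.75223304497726
50 124 47.9 | 55 138 48.1 | 60 139 48.0 | 65 149 48.2 | 70 157 48.3 | 75 164 48.3 | 80 174 48.3 | 85 274 47.1 | 90 0  | 95 7 41.6 | 
head x 120.74887887972659
neck end x [88.2 88.7 89.3]
```

>>> apply_moves:
  deltas:
    - {"claw": 1,"delta_pos": [0,0,0.08],"yaw": 0}
    - {"claw": 0.35,"delta_pos": [0,0,0],"yaw": 0}
    - {"claw": 0.2,"delta_pos": [0,0,0],"yaw": 0}
    - {"claw": 0,"delta_pos": [0,0,0],"yaw": 0}
    - {"claw": 0,"delta_pos": [0,0,0],"yaw": 0}

```text
clock: 15.58
eef_pos: [543.6, 42.5, 187.5]
tcp_rot: [-3.142, 0.0, -2.982]
contact_force: [-0.5, 0.5, 0.1]
opening: 0.502
grasp_force: 0.0
```

>>> apply_moves:
  deltas:
    - {"claw": 0,"delta_pos": [0,0,-1],"yaw": 0}
    - {"claw": 0,"delta_pos": [0,0,-3],"yaw": 0}
    - {"claw": 0,"delta_pos": [0,0,-4],"yaw": 0}
    - {"claw": 0,"delta_pos": [0,0,-5],"yaw": 0}
    - {"claw": 0,"delta_pos": [0,0,0],"yaw": 0}
    - {"claw": 0,"delta_pos": [0,0,0],"yaw": 0}

```text
clock: 16.32
eef_pos: [543.2, 42.5, 317.6]
tcp_rot: [-3.142, 0.0, -2.982]
contact_force: [0.2, 0.3, 0.2]
opening: 0.498
grasp_force: 0.0
```

```bash
python3 - <<'E'
from h import *
mouth();bot();go((485,-292,280),1.731)
f=r.grab_frame('wrist');cv2.imwrite('pics/w7.png',f['img'])
E
```

```text
tcp [543.2  42.5 317.6] 66.8 F [0.2 0.3 0.2]
floor z 8.089229707151503
collar z 28.000054158943726
50 43 46.5 | 55 45 46.6 | 60 46 46.5 | 65 48 46.7 | 70 50 46.5 | 75 46 46.5 | 80 51 46.6 | 85 59 46.1 | 90 0  | 95 2 41.2 | 
head x 120.20482196783334
neck end x [87.3 88.6 88.9]
green n 468 [[-61.0, -15.0, 23.0], [-19.0, 14.0, 55.0], [46.0, 28.0, 128.0]]
lean deg (array([783.50887564, 537.72132718]), np.float64(-132.15098661818425))
tcp cradle 67.1 -0.2 316.4
delta cm [ 11.01 -32.11   3.65] rows 6.0
tool-y dir now 1.73 turn about tool z -0.001 q6 -1.65
```

The bottle lies flat, neck top 46.5 mm, mouth about 21 mm short of the stud axis. Now the cap.

>>> apply_moves:
  deltas:
    - {"claw": 0,"delta_pos": [1.8,-5.35,0],"yaw": 0}
    - {"claw": 0,"delta_pos": [1.8,-5.35,0],"yaw": 0}
    - {"claw": 0,"delta_pos": [1.8,-5.35,0],"yaw": 0}
    - {"claw": 0,"delta_pos": [1.8,-5.35,0],"yaw": 0}
    - {"claw": 0,"delta_pos": [1.8,-5.35,0],"yaw": 0}
    - {"claw": 0,"delta_pos": [2.0,-5.35,0],"yaw": 0}
    - {"claw": 0,"delta_pos": [0,0,0],"yaw": 0}
    - {"claw": 0,"delta_pos": [0,0,0],"yaw": 0}

```text
clock: 17.48
eef_pos: [485.4, -291.7, 316.3]
tcp_rot: [3.14, -0.002, -2.983]
contact_force: [0.7, 0.7, -0.3]
opening: 0.501
grasp_force: 0.0
```

```bash
python3 - <<'E'
from h import *
s=r.sense();f,p=grab('wrist');cv2.imwrite('pics/w8.png',f['img']);hsv=cv2.cvtColor(f['img'],cv2.COLOR_BGR2HSV)
o=cv2.inRange(hsv,(5,150,40),(20,255,255));k,l,st,c=cv2.connectedComponentsWithStats(o)
for i in range(1,k):
    if st[i,4]<300: continue
    q=p[l==i];q=q[~np.isnan(q[:,0])];h=np.percentile(q[:,2],98)
    t=q[q[:,2]>h-4];fl=q[(q[:,2]>19)&(q[:,2]<29)]
    print(c[i].round(),len(q),'top',h.round(1),cv2.minEnclosingCircle(t[:,:2].astype(np.float32)),'flange',cv2.minEnclosingCircle(fl[:,:2].astype(np.float32)) if len(fl) else '')
    T=t.mean(0);go((T[0],T[1],210),1.731)
E
```

```text
[266. 185.] 3470 top 56.4 ((484.30816650390625, -289.114501953125), 10.85311508178711) flange ((484.4689025878906, -288.8085632324219), 29.7941951751709)
delta cm [ 0.14  0.2  10.66] rows 2.0
tool-y dir now 1.73 turn about tool z -0.001 q6 -2.27
[370. 202.] 1853 top 44.3 ((486.1727600097656, -192.51893615722656), 8.648900985717773) flange ((486.0368347167969, -192.54345703125), 23.423730850219727)
delta cm [-1.58  9.68 10.67] rows 3.0
tool-y dir now 1.73 turn about tool z -0.001 q6 -2.27
[232. 300.] 2408 top 73.2 ((541.3159790039062, -311.61431884765625), 70.9607162475586) flange ((561.6497802734375, -309.86346435546875), 3.5841808319091797)
delta cm [-10.49  -3.94  10.64] rows 3.0
tool-y dir now 1.73 turn about tool z -0.001 q6 -2.27
```

View pics/w8.png

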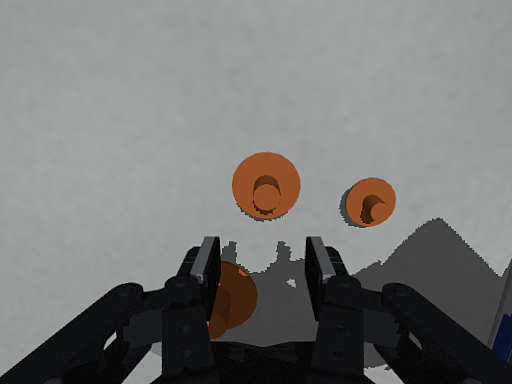

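Confirmed: the cap at (266,185) has a 59.6 mm flange, 21.7 mm knob and 56.4 mm height, so it is the one meant. The others at (371,202) (47 mm flange) and (240,295) (76 mm tall) are look-alikes.

>>> apply_moves:
  deltas:
    - {"claw": 0,"delta_pos": [0.06,0.28,2],"yaw": 0}
    - {"claw": 0,"delta_pos": [0,0,4],"yaw": 0}
    - {"claw": 0,"delta_pos": [0,0,3.5],"yaw": 0}
    - {"claw": 0,"delta_pos": [0,0,1.8],"yaw": 0}
    - {"claw": 0,"delta_pos": [0,0,0],"yaw": 0}
    - {"claw": 0,"delta_pos": [0,0,0],"yaw": 0}

```text
clock: 18.27
eef_pos: [485.4, -289.2, 205.5]
tcp_rot: [-3.141, 0.001, -2.982]
contact_force: [0.2, -0.2, -0.0]
opening: 0.499
grasp_force: 0.0
```

>>> apply_moves:
  deltas:
    - {"claw": 1,"delta_pos": [0,0,0],"yaw": 0}
    - {"claw": 1,"delta_pos": [0,0,0],"yaw": 0}
    - {"claw": 1,"delta_pos": [0,0,0],"yaw": 0}
    - {"claw": 1,"delta_pos": [0,0,0],"yaw": 0}
    - {"claw": 1,"delta_pos": [0,0,0],"yaw": 0}
  grip_force: 70

```text
clock: 18.9
eef_pos: [485.3, -289.5, 205.7]
tcp_rot: [-3.14, 0.002, -2.983]
contact_force: [-0.6, -0.0, 6.8]
opening: 0.233
grasp_force: 68.3
```

>>> apply_moves:
  deltas:
    - {"claw": 1,"delta_pos": [0,0,-2],"yaw": 0}
    - {"claw": 1,"delta_pos": [0,0,-4],"yaw": 0}
    - {"claw": 1,"delta_pos": [0,0,-4],"yaw": 0}
    - {"claw": 1,"delta_pos": [0,0,0],"yaw": 0}
    - {"claw": 1,"delta_pos": [0,0,0],"yaw": 0}

```text
clock: 19.52
eef_pos: [484.5, -289.1, 304.3]
tcp_rot: [-3.142, 0.0, -2.983]
contact_force: [-1.2, 0.4, -0.7]
opening: 0.232
grasp_force: 68.5
```

```bash
python3 - <<'E'
from h import *
s=r.sense();print(s['eef_pos'],s['opening'],s['grasp_force'],s['contact_force']);go((501.5,35.5,s['eef_pos'][2]),1.731)
E
```

```text
[ 484.47621401 -289.12924806  304.32503189] 0.2315823055826583 68.51987600326538 [-1.22325104  0.38628103 -0.72410249]
delta cm [-6.82 31.78 -0.  ] rows 6.0
tool-y dir now 1.73 turn about tool z -0.001 q6 -2.27
```

>>> apply_moves:
  deltas:
    - {"claw": 1,"delta_pos": [-0.6,2.8,0],"yaw": 0}
    - {"claw": 1,"delta_pos": [-1.1,5.2,0],"yaw": 0}
    - {"claw": 1,"delta_pos": [-1.15,5.4,0],"yaw": 0}
    - {"claw": 1,"delta_pos": [-1.15,5.4,0],"yaw": 0}
    - {"claw": 1,"delta_pos": [-1.15,5.4,0],"yaw": 0}
    - {"claw": 1,"delta_pos": [-1.07,4.9,0],"yaw": 0}
    - {"claw": 1,"delta_pos": [-0.6,2.68,0],"yaw": 0}
    - {"claw": 1,"delta_pos": [0,0,0],"yaw": 0}

```text
clock: 20.52
eef_pos: [501.2, 36.9, 303.2]
tcp_rot: [3.141, -0.002, -2.98]
contact_force: [-0.5, -0.6, -0.5]
opening: 0.234
grasp_force: 68.6
```

>>> apply_moves:
  deltas:
    - {"claw": 1,"delta_pos": [0,0,0],"yaw": 0}
    - {"claw": 1,"delta_pos": [0,0,0],"yaw": 0}

```text
clock: 20.78
eef_pos: [501.6, 34.4, 304.0]
tcp_rot: [-3.141, -0.001, -2.984]
contact_force: [1.0, -0.1, -0.4]
opening: 0.231
grasp_force: 68.6
```

```bash
python3 - <<'E'
from h import *
s=r.sense();f,p=grab('wrist');cv2.imwrite('pics/w9.png',f['img']);hsv=cv2.cvtColor(f['img'],cv2.COLOR_BGR2HSV)
o=cv2.inRange(hsv,(5,150,40),(20,255,255))>0
q=p[o];q=q[(abs(q[:,0]-501)<45)&(abs(q[:,1]-35)<45)];print(np.percentile(q,[1,50,99],axis=0).round(1))
fl=q[(q[:,2]>s['eef_pos'][2]-185)&(q[:,2]<s['eef_pos'][2]-176)];print('flange',len(fl),np.median(fl[:,2]),cv2.minEnclosingCircle(fl[:,:2].astype(np.float32)))
print(s['eef_pos'],s['contact_force']);go((501.5,35.5,252),1.731)
E
```

```text
[[472.1   5.7 122.8]
 [490.8  31.9 124.8]
 [509.5  60.5 155.2]]
flange 4216 124.2431555208432 ((500.4224548339844, 33.23302459716797), 30.009870529174805)
[501.56381544  34.40855438 304.02138805] [ 0.99213279 -0.08766567 -0.43491647]
delta cm [-0.    0.11  5.22] rows 1.0
tool-y dir now 1.729 turn about tool z -0.002 q6 -1.66
```

>>> apply_moves:
  deltas:
    - {"claw": 1,"delta_pos": [-0.05,0.21,1.0],"yaw": 0}
    - {"claw": 1,"delta_pos": [0,0,2.0],"yaw": 0}
    - {"claw": 1,"delta_pos": [0,0,1.5],"yaw": 0}
    - {"claw": 1,"delta_pos": [0,0,0],"yaw": 0}
    - {"claw": 1,"delta_pos": [0,0,0],"yaw": 0}

```text
clock: 21.45
eef_pos: [502.1, 37.5, 259.6]
tcp_rot: [-3.142, 0.0, -2.982]
contact_force: [0.3, -0.4, -0.1]
opening: 0.228
grasp_force: 68.6
```

```bash
cat >> h.py <<'E'
def flange():
    s=r.sense();z=s['eef_pos'][2];f,p=grab('wrist');hsv=cv2.cvtColor(f['img'],cv2.COLOR_BGR2HSV)
    q=p[cv2.inRange(hsv,(5,150,40),(20,255,255))>0];fl=q[(abs(q[:,0]-501)<45)&(abs(q[:,1]-35)<45)&(q[:,2]>z-185)&(q[:,2]<z-176)]
    print(s['eef_pos'].round(1),s['contact_force'].round(1),'flange z',np.median(fl[:,2]),cv2.minEnclosingCircle(fl[:,:2].astype(np.float32)))
    u=np.array([-.9871,-.1599]);print('shift needed tool x,y mm',(np.array([500.7,35.4])-cv2.minEnclosingCircle(fl[:,:2].astype(np.float32))[0])@np.c_[u,[-.16,.987]])
E
python3 -c "
from h import *
flange()"
```

```text
[502.1  37.5 259.6] [ 0.3 -0.4 -0.1] flange z 79.82287291757304 ((501.2256774902344, 36.6606559753418), 30.00497817993164)
shift needed tool x,y mm [ 0.72047514 -1.16015905]
```

>>> apply_moves:
  deltas:
    - {"claw": 1,"delta_pos": [0.07,-0.1,0],"yaw": 0}
    - {"claw": 1,"delta_pos": [0,0,0.4],"yaw": 0}
    - {"claw": 1,"delta_pos": [0,0,0.4],"yaw": 0}
    - {"claw": 1,"delta_pos": [0,0,0.3],"yaw": 0}
    - {"claw": 1,"delta_pos": [0,0,0],"yaw": 0}
    - {"claw": 1,"delta_pos": [0,0,0],"yaw": 0}
  grip_force: 90

```text
clock: 22.25
eef_pos: [501.8, 35.8, 248.7]
tcp_rot: [-3.14, 0.001, -2.982]
contact_force: [0.7, -6.6, 5.2]
opening: 0.225
grasp_force: 89.3
```

```bash
python3 -c "
from h import *
flange()"
```

```text
[501.8  35.8 248.7] [ 0.7 -6.6  5.2] flange z 68.92904740486222 ((500.6903076171875, 34.60171890258789), 29.674301147460938)
shift needed tool x,y mm [-0.1372125   0.78635266]
```

>>> apply_moves:
  deltas:
    - {"claw": 1,"delta_pos": [0,-0.05,0.2],"yaw": 0}
    - {"claw": 1,"delta_pos": [0,0,0.3],"yaw": 0}
    - {"claw": 1,"delta_pos": [0,0,0.3],"yaw": 0}
    - {"claw": 1,"delta_pos": [0,0,0.3],"yaw": 0}
    - {"claw": 1,"delta_pos": [0,0,0.2],"yaw": 0}
    - {"claw": 1,"delta_pos": [0,0,0],"yaw": 0}

```text
clock: 23.05
eef_pos: [501.3, 35.9, 234.9]
tcp_rot: [3.142, -0.001, -2.982]
contact_force: [1.9, -3.2, -6.4]
opening: 0.224
grasp_force: 88.1
```

It clicked: the lobes are now pulling it down. I'll press onto the seat.

>>> apply_moves:
  deltas:
    - {"claw": 1,"delta_pos": [0,-0.03,0.15],"yaw": 0}
    - {"claw": 1,"delta_pos": [0,0,0.15],"yaw": 0}
    - {"claw": 1,"delta_pos": [0,0,0],"yaw": 0}
    - {"claw": 1,"delta_pos": [0,0,0],"yaw": 0}

```text
clock: 23.55
eef_pos: [501.7, 35.9, 233.7]
tcp_rot: [3.141, 0.001, -2.983]
contact_force: [-4.4, 0.1, 16.5]
opening: 0.227
grasp_force: 91.1
```

>>> apply_moves:
  deltas:
    - {"claw": 1,"delta_pos": [0,0,0.1],"yaw": 0}
    - {"claw": 1,"delta_pos": [0,0,0],"yaw": 0}
    - {"claw": 1,"delta_pos": [0,0,0],"yaw": 0}

```text
clock: 23.92
eef_pos: [501.8, 35.9, 233.6]
tcp_rot: [3.141, 0.001, -2.982]
contact_force: [-8.4, -0.2, 29.5]
opening: 0.23
grasp_force: 92.4
```

```bash
python3 - <<'E'
from h import *
flange();print(r.sense()['grasp_force']);C=np.array([609.2,53.0]);u=np.array([-.9871,-.1599]);v=np.array([.1599,-.9871])
f,p=grab('scene');cv2.imwrite('pics/s9.png',cv2.resize(f['img'][140:250,180:330],(800,587),interpolation=cv2.INTER_CUBIC))
bot()
E
```

```text
[501.8  35.9 233.6] [-8.4 -0.2 29.5] flange z 54.02196309658456 ((500.5726013183594, 34.93875503540039), 29.680381774902344)
shift needed tool x,y mm [-0.19950831  0.43486499]
92.41206049919128
green n 460 [[-61.0, -16.0, 22.0], [-19.0, 14.0, 55.0], [43.0, 28.0, 67.0]]
lean deg (array([713.27304171, 329.31269589]), np.float64(-104.94656444543509))
tcp cradle 108.8 -0.3 233.6
```

View pics/s9.png

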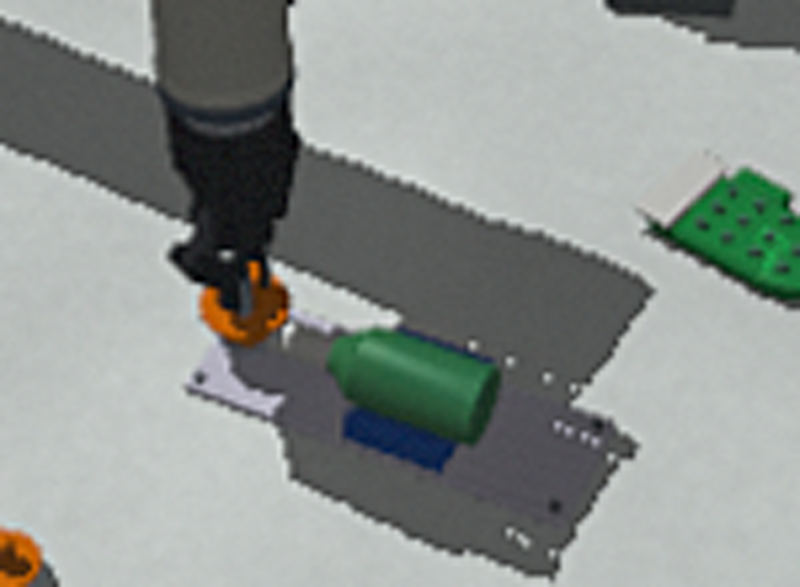

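The bottle lies in the trough (body at (420,385)). The cap is down at (245,305), with its flange top at 54.0 mm, so it is fully seated, and it is being pressed at about 29 N. I'll hand it in.

```bash
python3 -c "
from rig import r
print(r.sign_off())"
```

```text
the job is handed in; nothing more can be done
None
```

The job is handed in at about 24 s: the bottle lies in the cradle with its mouth about 21 mm short of the stud axis, and the cap clicked down onto its seat, with the fingers still gripping it and pressing at about 29 N.

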